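# Toppled blank from the turntable to the drill vise

### The arm

A 6-joint arm with a two-finger parallel gripper is mounted at the origin on the work surface. World frame = base frame: x ahead of the robot, y to its left, z up, the work surface at z = 0. Lengths are in m, angles in degrees, forces in N, time in s.
With the tool pointing down it reaches from about 0.375 to 0.925 m from the base axis. Payload 5.7 kg.
Tool frame: the origin (TCP) lies on the mounting face of the last link; the fingertips stand 182 mm ahead of it and the grasp point (between the pads) lies 163 mm ahead of it; z points along the fingers, y is the line along which they close (so a half turn about z gives the same grasp; the last joint's range is limited). The gripper opens to 88 mm and grips with 3 to 60 N. Pads are 20 mm wide; open, the fingers measure 115 mm over their backs; the gripper's body (75 mm by 178 mm) begins 61 mm behind the grasp point.
Start: joints at [70.525, 20.558, 86.54, -0, 72.909, -6.595], TCP at [0.134, 0.585, 0.405] pointing down, gripper open.
Joint ranges: [-170.27, 170.27], [-57.76, 135], [12.27, 136.19], [-55.21, 235.2], [11.17, 155.16], [-170.74, 170.74]. Speed limits (degrees/s): [136.94, 136.94, 180, 180, 180, 180].

### API

Orientations are given as [roll, pitch, yaw] about the fixed x, y, z axes, in that order (R = Rz(yaw) Ry(pitch) Rx(roll)).
In Python, from cell import r, optics gives the robot as it stands.
- The arm moves only by the shell command python3 -m inch 'ROWS' [FORCE]. ROWS is a JSON object whose one key "plan" holds a list of rows, each a list of 7 numbers: the shift along the world's x, y, z in m, then the turn, a rotation vector about the world's x, y, z in degrees, then the finger opening in m, from 0 to 0.0878. In form: {"plan": [[tx, ty, tz, wx, wy, wz, claw], ...]}. A call has 1 to 20 rows; each row shifts and turns the commanded pose from where the row before left it; what a row does not reach is not made up. A row lasts 1/8 s, in which the tool goes at most 62.5 mm and 10.7 degrees, less where a joint would pass 70% of its speed; a pose out of reach is approached as far as the arm can. A call with a gripper value outside its range is refused whole. The fingers move at their own pace and stop on an object; FORCE is the grip in N (left out, the last holds). Time passes only in rows, so rows that do not move let the fingers close. It gives the time, the measured TCP pose, the force, the opening and the grip force at its end, in the units of the state.
- r.observe(): the state, without advancing time (a new reading comes with each control period).
- optics.camera(name): name is "scene" or "top" or "wrist"; returns a dict with "frame" (400x640x3 uint8, red, green, blue), "depth" (400x640 float32, m along the optical axis (not along the pixel's ray), 0 where there is no reading), "K" (3x3 intrinsics, pixels), "k1" (the pictures are not rectified: a ray, as slopes to the right and down, at radius r is drawn at 1 + k1 r^2 times it, then the intrinsics apply), "cam_to_world" (4x4, takes a point from camera to world coordinates); the wrist camera has in their place "mount" (4x4, takes a point from camera to tool coordinates, whose origin is the TCP and whose axes are the flange's). Camera axes: x right, y down, z forward; pixel columns grow to the right and rows downward; lengths in m; the calibration is good to about 2 mm. A picture is of the moment at which its call begins: read the wrist's pose just before it.
- r.job_done(): hands the job in; it is judged then, once.
The state is a dict: "clock": time; "q": joint angles; "joint_velocities": joint speeds; "tau": joint torques, N m; "ee_pos": TCP position; "orientation": TCP orientation; "force": force on the tool from outside, world axes, zero at the start; "wrist_torque": the same for the moment, N m; "gripper_width": finger opening in m; "grip_force": force on a finger pad.
Only numpy, scipy, OpenCV 4.12 (cv2) and the standard library are available. Lean on these libraries where they do the work, as an engineer would, in place of code of your own. Each camera call takes 0.05 s, during which the arm holds its last target. There are 200 camera calls.

### The job

One of the square wooden blanks on the free-turning turntable has toppled over between its neighbours. Lift it off, leaving all the others standing on the turntable, and lay it flat on the bed of the blue drill vise, ready to be cross-drilled: its long sides square to the jaws, its ends sticking out evenly on either side; put it down, never drop it, and let go. Then slide the loose jaw up snug so that the blank is held between both jaws; leave the glue, tin, gouge and calipers where they are.

Things in the scene. Friction and masses are not known exactly. Their poses are not given: they have to be found in the camera images.
- blank: the toppled blank: reddish hardwood, 38 x 38 mm square section, 64 mm long, 65 g, the only one lying, on one flat. Origin at its centre, x along its length. It lies tangentially, its centre 85 mm from the turntable's axis; a standing blank is only 3 to 12 mm beyond each end (no room there for fingers), but over 40 mm is clear beside each long flat. The bench between turntable and vise is free
- blank_b: a standing blank of dark walnut wood, 38 x 38 mm and 64 mm tall, sharp square section; origin at the centre of its underside, z up its length. Neighbour of one end of the toppled blank. It stands loose on the turntable and must stay standing there
- blank_c: a standing blank of pale maple wood, 38 x 38 mm and 64 mm tall, sharp square section; origin at the centre of its underside, z up its length. Neighbour of the other end of the toppled blank. It stands loose on the turntable and must stay standing there
- blank_d: a standing blank of cherry wood, 38 x 38 mm and 64 mm tall, sharp square section; origin at the centre of its underside, z up its length. On the other half of the plate. It stands loose on the turntable and must stay standing there
- blank_e: a standing blank of olive-brown wood, 38 x 38 mm and 64 mm tall, sharp square section; origin at the centre of its underside, z up its length. On the other half of the plate. It stands loose on the turntable and must stay standing there
- turntable: the foot of a lazy-Susan turntable, fixed to the bench; origin on its axis at bench height. Over it turns a round wooden plate, 300 mm in diameter, whose top is flat, rimless and 34 mm above the bench
- turntable_plate (a joint): angle of the turntable's plate about the vertical axis, rad, counterclockwise from above; no stop, no drive: it turns freely at the lightest sideways push
- vise: blue drill vise bolted to the bench, left or right of the middle. x points from the sliding jaw to the fixed jaw (roughly away from the robot), z up. Origin at bench height under where the clamped blank's centre belongs. Fixed jaw: from x = 19 mm (its face) to 53 mm. Both jaws span y = -27 to 27 mm, so the 64 mm blank lying along y overhangs them by 5 mm at each end; jaw tops are 74 mm high
- vise_bed (a point): point on top of the vise's flat bed (two steel ways, 54 mm wide over all, 34 mm above the bench, running back to a 35 mm high bracket at x = -150 mm in the vise's frame), under the centre of the blank when it lies against the fixed jaw. Bolting ears at x = -80 to -20 mm reach y = +-61 mm, at most 16 mm high. The spindle's cross handle at x = -160 to -210 mm is at most 33 mm high
- vise_jaw (a joint): travel of the sliding jaw towards the fixed jaw, m; the gap between the jaw faces is 50 mm minus this. Starts at 0 to 6 mm; about 12 mm when snug on the blank. Quick-release: it slides with about 2 N of friction and stays where it is left, spindle and handle moving with it; push it on its back or pinch it over its top
- jaw_back (a point): middle of the upper edge of the sliding jaw's back face, 74 mm above the bench; the jaw is 28 mm thick along the vise's x and 54 mm wide. Its back is free from the bed's top (34 mm) to 74 mm, and at least 75 mm of bed behind it is clear. Moves with the jaw
- glue: white glue bottle with a red cap, 38 mm in diameter, 95 mm tall, at the far side between the two stations; origin at its underside
- wax_tin: yellow wax tin, 72 mm in diameter, 42 mm tall, at the far side between the two stations; origin at its underside
- gouge: wood-turning gouge with a wooden handle lying at the far right, 350 mm long, 31 mm high; origin under its middle, x towards the steel
- calipers: steel calipers lying flat at the left, 190 mm long; origin under the middle of the beam
Not all that is in view belongs to the job. What is shaped like the blank_d but purple is not meant.

How it is judged (in metres and radians):
On the way, in this order (a step that is already met when the one before it is completed fails the run):
1. the toppled blank is lifted clear of the turntable (height (world z) of blank above 0.08 m), for 0.1 s.
2. the blank lies flat on the vise bed between the jaws, along them, its overhang at the two ends within 6 mm of even, and is let go (x of blank in the frame of vise between -0.016 and 0.004 m and y of blank in the frame of vise between -0.006 and 0.006 m and height (world z) of blank between 0.05 and 0.056 m and angle between the x axis of blank and the y axis of vise, either way round below 0.2 rad and contact force between the fingers and blank below 0.05 N and linear speed of blank below 0.02 m/s), for 0.2 s.
At the end, for the whole second after the job is handed in: The blank rests flat on the vise bed (height within 3 mm), within 3 mm of the fixed jaw, within 6 mm of central and 0.05 rad of square to the jaws; the sliding jaw is closed on it (at most 1.8 mm of play); the four other blanks stand on the turntable (x of blank in the frame of vise between -0.003 and 0.003 m and y of blank in the frame of vise between -0.006 and 0.006 m and height (world z) of blank between 0.05 and 0.056 m and angle between the x axis of blank and the y axis of vise, either way round below 0.05 rad and value of joint vise_jaw between 0.0102 and 0.0145 m and linear speed of blank below 0.01 m/s and not (angle between blank_b's own z axis and vertical above 0.35 rad or height (world z) of blank_b below 0.025 m) and not (angle between blank_c's own z axis and vertical above 0.35 rad or height (world z) of blank_c below 0.025 m) and not (angle between blank_d's own z axis and vertical above 0.35 rad or height (world z) of blank_d below 0.025 m) and not (angle between blank_e's own z axis and vertical above 0.35 rad or height (world z) of blank_e below 0.025 m)); the robot touches nothing.
It fails at once if a standing blank is toppled or knocked off the turntable ((angle between blank_b's own z axis and vertical above 0.35 rad or height (world z) of blank_b below 0.025 m) or (angle between blank_c's own z axis and vertical above 0.35 rad or height (world z) of blank_c below 0.025 m) or (angle between blank_d's own z axis and vertical above 0.35 rad or height (world z) of blank_d below 0.025 m) or (angle between blank_e's own z axis and vertical above 0.35 rad or height (world z) of blank_e below 0.025 m)).
It fails at once if the toppled blank is dropped (falls more than about 6 mm) or flung (contact force between the fingers and blank below 0.02 N and linear speed of blank above 0.35 m/s).
It fails at once if glue, tin, gouge or calipers are shifted by more than 20 mm (distance of any of glue, wax_tin, gouge, calipers from where it was at the start of the episode above 0.02 m).
It also fails if it takes over 72 s, if anything falls off the work surface, if the arm or the gripper's body presses on something with over 40 N, if the wrist force passes 120 N, or if a joint passes its speed limit or range.

## Working session

There is one attempt and no reset: what is moved stays moved. The work goes in short steps, Python scripts to look and compute and a shell command to move; the robot and the scene stay as the last step left them, time stands still between calls to the robot, and variables do not carry over. Pictures are saved under pics/ and viewed, at most 10 in all, crops included, and the job is handed in when it is done.

```bash
mkdir -p pics
cat > h.py <<'E'
import numpy as np, cv2
from cell import r, optics
from scipy.spatial.transform import Rotation as R
def shot(n):
    s=r.observe(); c=optics.camera(n)
    if 'mount' in c:
        T=np.eye(4);T[:3,:3]=R.from_euler('xyz',s['orientation'],degrees=True).as_matrix();T[:3,3]=s['ee_pos']
        c['cam_to_world']=T@np.array(c['mount'])
    return c
def cloud(c):
    # world xyz per pixel
    h,w=c['depth'].shape; u,v=np.meshgrid(np.arange(w),np.arange(h))
    p=cv2.undistortPoints(np.stack([u,v],-1).reshape(-1,1,2).astype(float),np.array(c['K']),np.array([c['k1'],0,0,0.])).reshape(h,w,2)
    d=c['depth'].astype(float)[...,None]
    P=np.concatenate([p*d,d,np.ones_like(d)],-1)@np.array(c['cam_to_world']).T
    P=P[...,:3]; P[c['depth']==0]=np.nan
    return P
def save(c,f): cv2.imwrite(f,c['frame'][...,::-1])
E
python3 - <<'E'
from h import *
for n in ('top','scene'):
    c=shot(n); save(c,f'pics/{n}.png'); np.save(n,cloud(c)); print(n,np.array(c['cam_to_world']).round(3).tolist(),c['K'],c['k1'])
s=r.observe(); print(s)
E
```

```text
top [[0.012, -0.994, 0.106, 0.456], [-1.0, -0.014, -0.016, 0.012], [0.018, -0.106, -0.994, 1.393], [0.0, 0.0, 0.0, 1.0]] [[396.06964839   0.         317.80761752]
 [  0.         396.06964839 198.81510388]
 [  0.           0.           1.        ]] -0.07964625774813926
scene [[-0.393, 0.646, -0.654, 1.677], [0.919, 0.275, -0.28, 0.475], [-0.001, -0.711, -0.703, 1.232], [0.0, 0.0, 0.0, 1.0]] [[504.93495045   0.         317.75345906]
 [  0.         504.93495045 205.41004715]
 [  0.           0.           1.        ]] -0.03305004156512297
{'clock': 0.1, 'q': array([ 7.05277652e+01,  2.05957324e+01,  8.65941130e+01,  6.90847325e-04,
        7.29082735e+01, -6.59223897e+00]), 'joint_velocities': array([-0.06151153, -0.10571206, -0.14406035,  0.09054248, -0.02458493,
        0.09263844]), 'tau': array([-4.15431432e-04, -5.16356993e+01, -2.71404237e+01,  6.75627426e-02,
        2.78004608e-02, -5.02714704e-05]), 'ee_pos': array([0.13361478, 0.58459492, 0.40386458]), 'orientation': array([-1.79902606e+02, -1.19199219e-02,  1.67119790e+02]), 'force': array([ 0.56746458, -0.04359907,  0.73333111]), 'wrist_torque': array([-0.00070917, -0.04591822, -0.03839239]), 'grip_force': 0.0, 'gripper_width': 0.0877668300240259}
```

View pics/top.png

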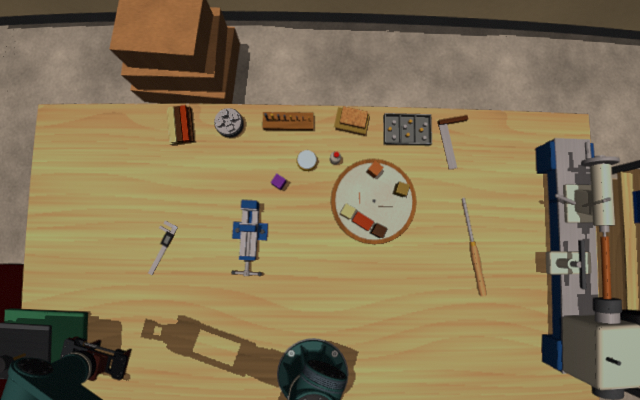

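View pics/scene.png

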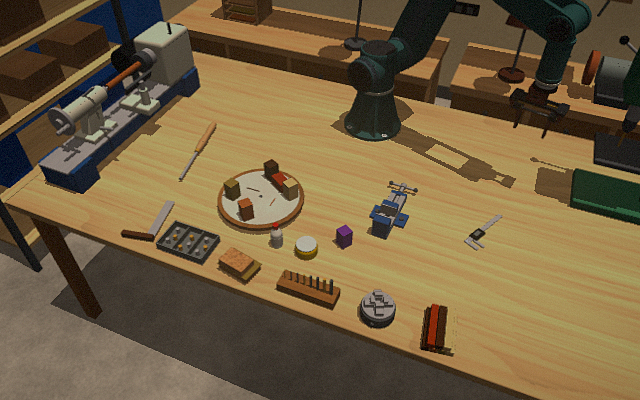

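The top view shows the toppled red blank at (362,220), between maple (348,211) and walnut (379,230). The vise is at about (249,230), with its fixed jaw at (249,205). The scene view agrees. Next I'll take coarse positions and enlarged crops.

```bash
cat > a.py <<'E'
from h import *
P=np.load('top.npy'); im=cv2.imread('pics/top.png')
for n,(u,v) in dict(red=(362,220),maple=(348,210),wal=(379,229),plate=(374,201),fix=(249,205),slide=(249,232),bed=(249,218),brk=(247,257),plateL=(331,201),bench=(300,260)).items(): print(n,P[v-1:v+2,u-1:u+2].reshape(-1,3).mean(0).round(4))
z=P[...,2]
# plate axis: pixels at z~0.034 around turntable
m=(abs(z-.034)<.006)&(np.hypot(P[...,0]-P[201,374,0],P[...,1]-P[201,374,1])<.2)
q=np.argwhere(m)[:,::-1].astype(np.float32); (cx,cy),rr=cv2.minEnclosingCircle(P[m][:,:2].astype(np.float32)); print('plate',cx,cy,rr)
# red blank top
hsv=cv2.cvtColor(im,cv2.COLOR_BGR2HSV)
b=(abs(z-.072)<.008)&((hsv[...,0]<9)|(hsv[...,0]>172))&(hsv[...,1]>150)
b[:195]=0;b[:,:330]=0;b[:,410:]=0
print(b.sum(),cv2.minAreaRect(P[b][:,:2].astype(np.float32)))
a=cv2.resize(im[190:285,215:285],None,fx=6,fy=6,interpolation=cv2.INTER_CUBIC)
c=cv2.resize(im[190:285,325:425],None,fx=6,fy=6,interpolation=cv2.INTER_CUBIC)[:, :380]
cv2.imwrite('pics/crop.png',np.hstack([a,c]))
E
python3 a.py; python3 -c "
from h import *
c=optics.camera('wrist');print(np.array(c['mount']).round(3).tolist(),c['K'])"
```

```text
red [ 0.5282 -0.1582  0.0728]
maple [ 0.5591 -0.1088  0.0975]
wal [ 0.4979 -0.2112  0.0966]
plate [ 0.5964 -0.2046  0.0359]
fix [0.5732 0.2202 0.0748]
slide [0.4839 0.2227 0.0418]
bed [0.5333 0.2289 0.0109]
brk [nan nan nan]
plateL [ 0.5952 -0.0561  0.0276]
bench [3.899e-01 4.880e-02 2.000e-04]
plate 0.6131793856620789 -0.18402191996574402 0.17301470041275024
203 ((0.5260336995124817, -0.15969814360141754), (0.06358949095010757, 0.03562949597835541), 57.91023254394531)
[[-0.0, -0.97, -0.245, 0.067], [1.0, -0.0, 0.001, 0.0], [-0.001, -0.245, 0.97, 0.018], [0.0, 0.0, 0.0, 1.0]] [[302.35192091   0.         321.84323021]
 [  0.         302.35192091 200.85127497]
 [  0.           0.           1.        ]]
```

View pics/crop.png

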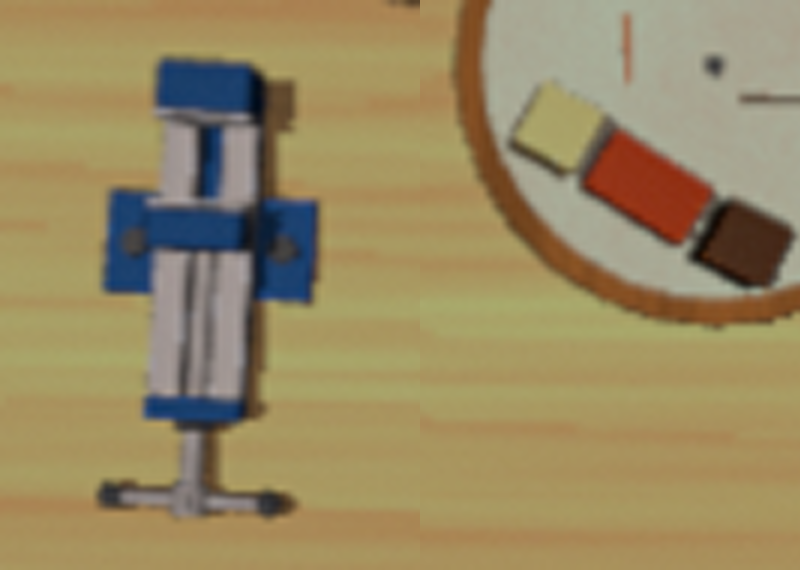

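The crop shows the vise: fixed jaw on top, sliding jaw between the ears, bed clear. The red blank's fit is 63.6 x 35.6 mm at z 0.073, as expected.

The fingers are 13.5 mm thick and don't fit between jaw and blank. So I'll grip the blank by its flats, set it on the free bench, regrip it by its ends and then place it. First I'll hover over the vise to measure it.

```bash
python3 -m inch '{"plan": [[0.0356,-0.036,0,0,0,0,0.0878],[0.0356,-0.036,0,0,0,0,0.0878],[0.0356,-0.036,0,0,0,0,0.0878],[0.0356,-0.036,0,0,0,0,0.0878],[0.0356,-0.036,0,0,0,0,0.0878],[0.0356,-0.036,0,0,0,0,0.0878],[0.0356,-0.036,0,0,0,0,0.0878],[0.0356,-0.036,0,0,0,0,0.0878],[0.0356,-0.036,0,0,0,0,0.0878],[0.0356,-0.036,0,0,0,0,0.0878],[0,0,0,0,0,0,0.0878],[0,0,0,0,0,0,0.0878]]}'
python3 - <<'E'
from h import *
c=shot('wrist'); save(c,'pics/w1.png'); P=cloud(c); np.save('w1',P); print(r.observe()['ee_pos'])
z=P[...,2]
m=(abs(z-.074)<.006)&(abs(P[...,0]-.53)<.12)&(abs(P[...,1]-.225)<.06)
n,l,st,ce=cv2.connectedComponentsWithStats(m.astype(np.uint8))
for i in range(1,n):
    if st[i,4]>60: print(st[i],np.median(z[l==i]).round(4),cv2.minAreaRect(P[l==i][:,:2].astype(np.float32)))
E
```

```text
clock: 1.65
ee_pos: [0.4893, 0.225, 0.4042]
orientation: [-180.0, -0.1, 167.1]
force: [-0.9, 1.1, 0.3]
gripper_width: 0.0875
grip_force: 0.0
[0.48890241 0.22537091 0.40431624]
[ 298  181   53   34 1348] 0.0751 ((0.4972078800201416, 0.22524850070476532), (0.053980082273483276, 0.028426596894860268), 87.59176635742188)
[ 310  243   52   36 1372] 0.0752 ((0.5721572637557983, 0.22228078544139862), (0.0542140007019043, 0.03382930904626846), 88.15381622314453)
```

View pics/w1.png

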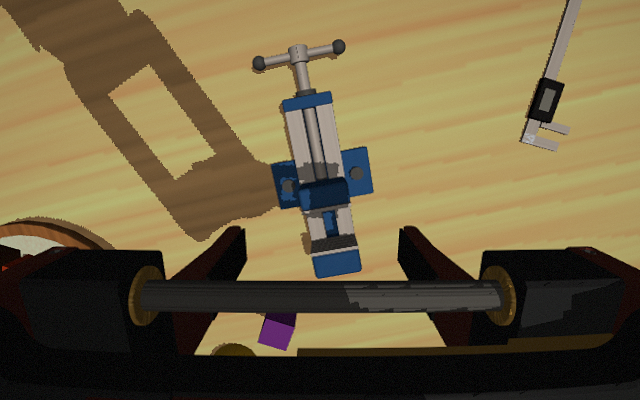

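The wrist view shows the vise clearly, sliding jaw at (325,195) and fixed jaw at (337,263). Measured sizes are 54x28 and 54x34 mm, so they fit. The vise yaw is about -2.2°, its origin is about (0.536, 0.2236), and the jaw gap is 44 mm. Next, hover over the toppled blank.

```bash
python3 -m inch '{"plan": [[0.0031,-0.0321,0,0,0,-9.05,0.0878],[0.0031,-0.0321,0,0,0,-9.05,0.0878],[0.0031,-0.0321,0,0,0,-9.05,0.0878],[0.0031,-0.0321,0,0,0,-9.05,0.0878],[0.0031,-0.0321,0,0,0,-9.05,0.0878],[0.0031,-0.0321,0,0,0,-9.05,0.0878],[0.0031,-0.0321,0,0,0,-9.05,0.0878],[0.0031,-0.0321,0,0,0,-9.05,0.0878],[0.0031,-0.0321,0,0,0,-9.05,0.0878],[0.0031,-0.0321,0,0,0,-9.05,0.0878],[0.0031,-0.0321,0,0,0,-9.05,0.0878],[0.0031,-0.0321,0,0,0,-9.05,0.0878],[0,0,0,0,0,0,0.0878],[0,0,0,0,0,0,0.0878],[0,0,0,0,0,0,0.0878]]}'
cat > red.py <<'E'
from h import *
import sys
f,zt=sys.argv[1],float(sys.argv[2])
s=r.observe(); c=shot('wrist'); save(c,f'pics/{f}.png'); P=cloud(c); print(s['ee_pos'],s['orientation'])
z=P[...,2]; hsv=cv2.cvtColor(c['frame'],cv2.COLOR_RGB2HSV)
m=(abs(z-zt)<.006)&((hsv[...,0]<10)|(hsv[...,0]>172))&(hsv[...,1]>120)
n,l,st,ce=cv2.connectedComponentsWithStats(m.astype(np.uint8))
for i in range(1,n):
    if st[i,4]>100: print(st[i],ce[i].round(),np.median(z[l==i]).round(4),cv2.minAreaRect(P[l==i][:,:2].astype(np.float32)))
for zz in [.098]:
  m=abs(z-zz)<.006
  n,l,st,ce=cv2.connectedComponentsWithStats(m.astype(np.uint8))
  for i in range(1,n):
    if st[i,4]>300: print('tall',st[i,4],ce[i].round(),cv2.minAreaRect(P[l==i][:,:2].astype(np.float32)))
E
python3 red.py w2 .072
```

```text
clock: 3.58
ee_pos: [0.5267, -0.1587, 0.4046]
orientation: [-180.0, -0.0, 58.7]
force: [-0.0, 0.5, -0.1]
gripper_width: 0.0879
grip_force: 0.0
[ 0.52674275 -0.15874788  0.40459071] [-1.79955242e+02 -1.80130168e-02  5.86843515e+01]
[ 305  162   36   59 2077] [322. 191.] 0.0734 ((0.525310754776001, -0.1607263833284378), (0.06365359574556351, 0.03702961280941963), 57.951473236083984)
tall 1667 [321. 134.] ((0.5557585954666138, -0.10815643519163132), (0.037367820739746094, 0.038180187344551086), 61.11200714111328)
tall 1667 [500. 139.] ((0.7005910873413086, -0.20048800110816956), (0.03821781277656555, 0.03966789320111275), 50.174720764160156)
tall 1166 [473. 246.] ((0.6335857510566711, -0.29025742411613464), (0.038331288844347, 0.03968945890665054), 74.22642517089844)
tall 1340 [322. 253.] ((0.4930567741394043, -0.21223880350589752), (0.03903324902057648, 0.038076020777225494), 62.7373161315918)
```

View pics/w2.png

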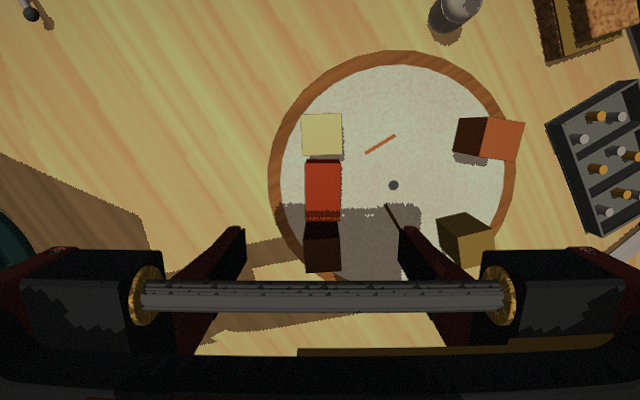

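The wrist view shows the red blank at (322,191), lined up with the tool, with maple and walnut at its ends. It sits at (0.5253, -0.1607), 58°, with its top at about 0.073. I'll descend and grip it.

```bash
python3 -m inch '{"plan": [[-0.0015,-0.002,-0.02,0,0,-0.7,0.07],[0,0,-0.025,0,0,0,0.07],[0,0,-0.025,0,0,0,0.07],[0,0,-0.025,0,0,0,0.07],[0,0,-0.025,0,0,0,0.07],[0,0,-0.025,0,0,0,0.07],[0,0,-0.02,0,0,0,0.07],[0,0,-0.01,0,0,0,0.07],[0,0,-0.006,0,0,0,0.07],[0,0,0,0,0,0,0.07],[0,0,0,0,0,0,0.06],[0,0,0,0,0,0,0.05],[0,0,0,0,0,0,0.045],[0,0,0,0,0,0,0.041],[0,0,0,0,0,0,0.038],[0,0,0,0,0,0,0.035],[0,0,0,0,0,0,0.03],[0,0,0,0,0,0,0.03]]}' 20
```

```text
clock: 5.88
ee_pos: [0.5253, -0.1622, 0.2236]
orientation: [-180.0, 0.0, 57.8]
force: [-1.4, 0.8, 3.2]
gripper_width: 0.0383
grip_force: 20.0
```

```bash
python3 -m inch '{"plan": [[0,0,0.005,0,0,0,0.03],[0,0,0.01,0,0,0,0.03],[0,0,0.02,0,0,0,0.03],[0,0,0.025,0,0,0,0.03],[0,0,0.02,0,0,0,0.03],[0,0,0.01,0,0,0,0.03],[-0.0065,0.0305,0,0,0,4.3,0.03],[-0.0065,0.0305,0,0,0,4.3,0.03],[-0.0065,0.0305,0,0,0,4.3,0.03],[-0.0065,0.0305,0,0,0,4.3,0.03],[-0.0065,0.0305,0,0,0,4.3,0.03],[-0.0065,0.0305,0,0,0,4.3,0.03],[-0.006,0.029,0,0,0,4.2,0.03],[0,0,0,0,0,0,0.03],[0,0,0,0,0,0,0.03]]}'
python3 red.py w3 .16
```

```text
clock: 7.75
ee_pos: [0.4807, 0.0493, 0.3137]
orientation: [180.0, 0.0, 87.8]
force: [0.6, 0.5, -1.7]
gripper_width: 0.0381
grip_force: 20.0
[0.48069041 0.04929132 0.31368012] [1.79984247e+02 2.58034744e-02 8.77906141e+01]
[ 262  198  121   83 6937] [322. 239.] 0.1635 ((0.48107075691223145, 0.06253128498792648), (0.03949498012661934, 0.05545879527926445), 87.89093017578125)
[285 313  75  12 876] [322. 318.] 0.1635 ((0.47953319549560547, 0.021497249603271484), (0.008272065781056881, 0.03748002275824547), 88.65742492675781)
```

View pics/w3.png

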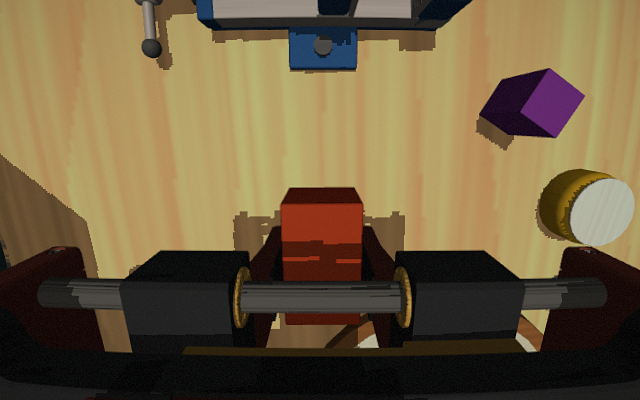

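The blank hangs level in the grip at (322,240), with free bench below. I'll lower it gently to the bench.

```bash
python3 -m inch '{"plan": [[0,0,-0.015,0,0,0,0.03],[0,0,-0.025,0,0,0,0.03],[0,0,-0.025,0,0,0,0.03],[0,0,-0.025,0,0,0,0.03],[0,0,-0.017,0,0,0,0.03],[0,0,-0.008,0,0,0,0.03],[0,0,-0.004,0,0,0,0.03],[0,0,-0.002,0,0,0,0.03],[0,0,-0.001,0,0,0,0.03],[0,0,-0.001,0,0,0,0.03],[0,0,0,0,0,0,0.03],[0,0,0,0,0,0,0.03]]}'
```

```text
clock: 9.3
ee_pos: [0.4805, 0.0497, 0.1908]
orientation: [180.0, -0.0, 87.8]
force: [0.0, -0.1, -0.6]
gripper_width: 0.0377
grip_force: 20.0
```

```bash
python3 -m inch '{"plan": [[0,0,-0.0005,0,0,0,0.03],[0,0,-0.0005,0,0,0,0.03],[0,0,-0.0005,0,0,0,0.03],[0,0,0,0,0,0,0.03]]}'; python3 -m inch '{"plan": [[0,0,-0.0005,0,0,0,0.03],[0,0,0,0,0,0,0.03]]}'
```

```text
clock: 9.8
ee_pos: [0.4805, 0.0497, 0.1896]
orientation: [180.0, 0.0, 87.8]
force: [-1.5, 0.1, 7.1]
gripper_width: 0.038
grip_force: 20.0
clock: 10.05
ee_pos: [0.4804, 0.0497, 0.1896]
orientation: [180.0, 0.0, 87.8]
force: [-1.9, 0.2, 15.2]
gripper_width: 0.0377
grip_force: 20.0
```

It's on the bench. Release, rise, turn 90° and look.

```bash
python3 -m inch '{"plan": [[0,0,0.0008,0,0,0,0.042],[0,0,0,0,0,0,0.05],[0,0,0,0,0,0,0.07],[0,0,0,0,0,0,0.08],[0,0,0.01,0,0,0,0.08],[0,0,0.02,0,0,0,0.08],[0,0,0.025,0,0,0,0.08],[0,0,0.025,0,0,10,0.0878],[0,0,0.025,0,0,10,0.0878],[0,0,0.025,0,0,10,0.0878],[0,0,0.02,0,0,10,0.0878],[0,0,0.02,0,0,10,0.0878],[0,0,0,0,0,10,0.0878],[0,0,0,0,0,10,0.0878],[0,0,0,0,0,10,0.0878],[0,0,0,0,0,10,0.0878],[0,0,0,0,0,0,0.0878],[0,0,0,0,0,0,0.0878]]}'
python3 red.py w4 .038
```

```text
clock: 12.3
ee_pos: [0.4804, 0.0497, 0.3597]
orientation: [-180.0, 0.0, 177.6]
force: [0.4, 0.7, 0.6]
gripper_width: 0.0875
grip_force: 0.0
[0.48035196 0.04969947 0.35973225] [-1.79995712e+02  1.80211805e-02  1.77625634e+02]
[ 291  172   63   38 2276] [322. 190.] 0.0395 ((0.4796432852745056, 0.05026129633188248), (0.06343591958284378, 0.038227830082178116), 88.27842712402344)
tall 1694 [ 34. 229.] ((0.49298539757728577, -0.21220780909061432), (0.04015123099088669, 0.03981851041316986), 62.256587982177734)
```

View pics/w4.png

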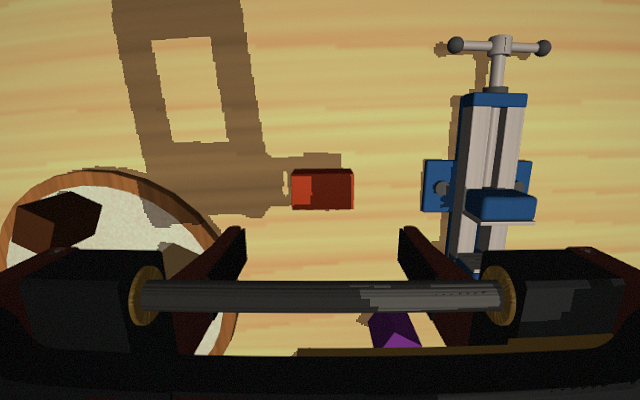

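The blank lies square at (322,190), measured (0.4796, 0.0503), 88°, top at about 0.039. I'll grip it by its ends.

```bash
python3 -m inch '{"plan": [[-0.0004,0.0005,-0.02,0,0,0.4,0.0878],[0,0,-0.03,0,0,0,0.0878],[0,0,-0.03,0,0,0,0.0878],[0,0,-0.03,0,0,0,0.0878],[0,0,-0.03,0,0,0,0.0878],[0,0,-0.018,0,0,0,0.0878],[0,0,-0.009,0,0,0,0.0878],[0,0,-0.004,0,0,0,0.0878],[0,0,0,0,0,0,0.0878],[0,0,0,0,0,0,0.08],[0,0,0,0,0,0,0.073],[0,0,0,0,0,0,0.068],[0,0,0,0,0,0,0.065],[0,0,0,0,0,0,0.06],[0,0,0,0,0,0,0.055],[0,0,0,0,0,0,0.055]]}' 20
```

```text
clock: 14.35
ee_pos: [0.4801, 0.0502, 0.1885]
orientation: [-180.0, 0.0, 178.2]
force: [-1.1, -0.9, 4.2]
gripper_width: 0.0637
grip_force: 20.0
```

```bash
python3 -m inch '{"plan": [[0,0,0.005,0,0,0,0.055],[0,0,0.015,0,0,0,0.055],[0,0,0.03,0,0,0,0.055],[0,0,0.03,0,0,0,0.055],[0,0,0.02,0,0,0,0.055],[0.005,0.0155,0,0,0,0,0.055],[0.0097,0.0316,0,0,0,0,0.055],[0.0097,0.0316,0,0,0,0,0.055],[0.0097,0.0316,0,0,0,0,0.055],[0.0097,0.0316,0,0,0,0,0.055],[0.0098,0.0316,0,0,0,-0.3,0.055],[0,0,0,0,0,0,0.055],[0,0,0,0,0,0,0.055],[0,0,0,0,0,0,0.055]]}'
cat > v.py <<'E'
from h import *
import sys
s=r.observe(); c=shot('wrist'); save(c,f'pics/{sys.argv[1]}.png'); P=cloud(c); print(s['ee_pos'],s['orientation'])
z=P[...,2]; hsv=cv2.cvtColor(c['frame'],cv2.COLOR_RGB2HSV); h=hsv[...,0]
red=((h<10)|(h>172))&(hsv[...,1]>120); blue=(h>95)&(h<125)&(hsv[...,1]>100)
for nm,m in (('red',red&(z>float(sys.argv[2]))&(abs(P[...,1]-.224)<.05)),('blue',blue&(abs(z-.075)<.006))):
  n,l,st,ce=cv2.connectedComponentsWithStats(m.astype(np.uint8))
  for i in range(1,n):
    if st[i,4]>100: print(nm,st[i,4],ce[i].round(),np.median(z[l==i]).round(4),cv2.minAreaRect(P[l==i][:,:2].astype(np.float32)))
E
python3 v.py w5 .1
```

```text
clock: 16.1
ee_pos: [0.5331, 0.2231, 0.288]
orientation: [-180.0, -0.1, 177.9]
force: [-0.0, 0.3, 0.6]
gripper_width: 0.0642
grip_force: 20.0
[0.53310292 0.22305011 0.28802813] [-1.79961882e+02 -6.88137887e-02  1.77887156e+02]
red 10995 [322. 249.] 0.1389 ((0.5262041687965393, 0.22331470251083374), (0.08861131221055984, 0.029067091643810272), 84.55714416503906)
red 827 [224. 330.] 0.1826 ((0.5241237878799438, 0.1927163451910019), (0.008591355755925179, 0.038379400968551636), 66.33683013916016)
red 694 [419. 328.] 0.1817 ((0.5336540341377258, 0.256557822227478), (0.0013429522514343262, 0.02279164269566536), 88.08670806884766)
blue 2898 [323. 170.] 0.0752 ((0.4953247606754303, 0.22531944513320923), (0.0540785975754261, 0.023788318037986755), 87.87237548828125)
```

View pics/w5.png

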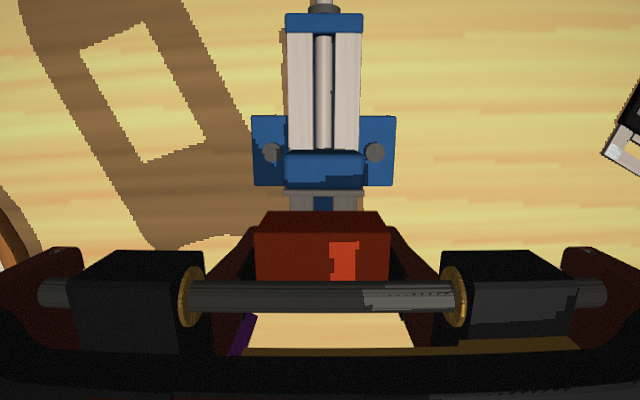

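The blank is centred at (322,250) ahead of the sliding jaw. I'll check its near edge in x before lowering.

Run:
```python
from h import *
c=shot('wrist'); P=cloud(c)
for u in (280,300,322,345,365):
    p=P[205:262,u]; t=p[abs(p[:,2]-.139)<.0025]; f=p[(p[:,2]<.132)&(p[:,2]>.104)]; b=P[150:215,u]; j=b[abs(b[:,2]-.075)<.003]
    print(u,'top edge x',t[:,0].min().round(4),'front face x',np.median(f[:,0]).round(4),'zmin',f[:,2].min().round(3),'jaw front x',j[:,0].max().round(4))
print(r.observe()['ee_pos'],r.observe()['q'].round(1))
```

```text
Traceback (most recent call last):
ValueError: zero-size array to reduction operation maximum which has no identity
```

Run:
```python
from h import *
c=shot('wrist'); P=cloud(c)
q=lambda a,k: np.percentile(a,k).round(4) if len(a) else None
for u in (300,322,345):
    p=P[205:262,u]; t=p[abs(p[:,2]-.139)<.0025]; f=p[(p[:,2]<.132)&(p[:,2]>.104)]; b=P[150:200,u]; j=b[abs(b[:,2]-.075)<.005]
    print(u,'top edge x',q(t[:,0],0),'front face',q(f[:,0],50),q(f[:,2],0),'jaw front',q(j[:,0],100),len(j))
print(P[180:200:2,322].round(4))
```

```text
300 top edge x 0.514 front face 0.5137 0.1041 jaw front 0.5105 43
322 top edge x 0.5139 front face 0.5142 0.105 jaw front 0.5108 43
345 top edge x 0.5146 front face 0.5148 0.1042 jaw front 0.5116 43
[[0.5016 0.2245 0.0751]
 [0.5028 0.2244 0.0759]
 [0.5041 0.2244 0.0762]
 [0.5056 0.2243 0.0752]
 [0.5076 0.2243 0.072 ]
 [0.5085 0.2242 0.0745]
 [0.5093 0.2242 0.0767]
 [0.5108 0.2241 0.0761]
 [0.5273 0.2236 0.0115]
 [0.5287 0.2235 0.0134]]
```

Clearances are 3.3 mm at the sliding jaw and 2.7 mm at the fixed jaw, so I'll lower it.

```bash
python3 -m inch '{"plan": [[0,0.0005,-0.008,0,0,0,0.055],[0,0,-0.012,0,0,0,0.055],[0,0,-0.012,0,0,0,0.055],[0,0,-0.012,0,0,0,0.055],[0,0,-0.01,0,0,0,0.055],[0,0,-0.005,0,0,0,0.055],[0,0,-0.003,0,0,0,0.055],[0,0,-0.001,0,0,0,0.055],[0,0,0,0,0,0,0.055],[0,0,0,0,0,0,0.055]]}'
```

```text
clock: 17.5
ee_pos: [0.5338, 0.2242, 0.2257]
orientation: [180.0, 0.0, 177.9]
force: [-0.4, 0.1, -0.1]
gripper_width: 0.0637
grip_force: 20.0
```

```bash
python3 -m inch '{"plan": [[0,0,-0.001,0,0,0,0.055],[0,0,-0.001,0,0,0,0.055],[0,0,-0.0005,0,0,0,0.055],[0,0,0,0,0,0,0.055],[0,0,0,0,0,0,0.055]]}'; python3 -m inch '{"plan": [[0,0,-0.0005,0,0,0,0.055],[0,0,0,0,0,0,0.055]]}';python3 -m inch '{"plan": [[0,0,-0.0005,0,0,0,0.055],[0,0,0,0,0,0,0.055]]}'
```

```text
clock: 18.12
ee_pos: [0.5337, 0.2242, 0.2229]
orientation: [-180.0, 0.0, 177.9]
force: [0.9, -0.4, 0.1]
gripper_width: 0.0641
grip_force: 20.0
clock: 18.38
ee_pos: [0.5337, 0.2242, 0.2225]
orientation: [-180.0, 0.0, 177.9]
force: [-0.8, -0.5, 1.6]
gripper_width: 0.0637
grip_force: 20.0
clock: 18.62
ee_pos: [0.5337, 0.2242, 0.2225]
orientation: [-180.0, 0.0, 177.9]
force: [-1.5, -0.3, 6.3]
gripper_width: 0.0639
grip_force: 20.0
```

Placed. Release, rise, move back and look.

```bash
python3 -m inch '{"plan": [[0,0,0.0006,0,0,0,0.066],[0,0,0,0,0,0,0.072],[0,0,0,0,0,0,0.08],[0,0,0,0,0,0,0.085],[0,0,0,0,0,0,0.085],[0,0,0.01,0,0,0,0.085],[0,0,0.02,0,0,0,0.085],[0,0,0.03,0,0,0,0.085],[0,0,0.03,0,0,0,0.085],[-0.02,0.0005,0.03,0,0,0,0.06],[-0.03,0.001,0,0,0,0,0.03],[-0.031,0.001,0,0,0,0,0.015],[0,0,0,0,0,0,0.015],[0,0,0,0,0,0,0.015]]}'
python3 v.py w6 .06
```

```text
clock: 20.38
ee_pos: [0.4535, 0.2269, 0.3432]
orientation: [180.0, 0.1, 177.9]
force: [0.6, -0.3, 0.2]
gripper_width: 0.0381
grip_force: 0.0
[0.45349706 0.22685196 0.34322742] [1.79970793e+02 1.15495574e-01 1.77931436e+02]
red 881 [266. 255.] 0.2047 ((0.4350866675376892, 0.20649269223213196), (0.010071844793856144, 0.020742077380418777), 60.165245056152344)
red 884 [378. 256.] 0.2053 ((0.4380677044391632, 0.249400794506073), (0.019045064225792885, 0.009618604555726051), 29.59157371520996)
red 925 [322. 274.] 0.0734 ((0.5204525589942932, 0.2247016280889511), (0.06365367770195007, 0.012951724231243134), 87.93023681640625)
red 442 [261. 328.] 0.2369 ((0.4524953365325928, 0.2062811404466629), (0.0007707857294008136, 0.022817125543951988), 88.21670532226562)
red 427 [383. 328.] 0.237 ((0.45352858304977417, 0.2478761523962021), (0.000934333133045584, 0.022568823769688606), 87.82027435302734)
blue 1526 [322. 248.] 0.0752 ((0.49556079506874084, 0.2255694419145584), (0.053308602422475815, 0.025070177391171455), 88.47614288330078)
blue 1230 [321. 326.] 0.0754 ((0.5749332904815674, 0.22224487364292145), (0.052370358258485794, 0.02650432102382183), 88.70809936523438)
```

View pics/w6.png

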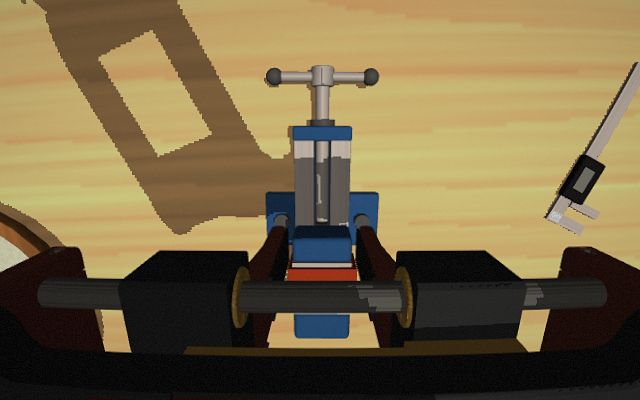

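The blank lies flat and square between the jaws at (322,274), centred within 1 mm. The sliding jaw is at (322,248). Next I'll go down behind the jaw and push.

```bash
python3 -m inch '{"plan": [[0,0,-0.01,0,0,0,0.005],[0,0,-0.02,0,0,0,0.005],[0,0,-0.025,0,0,0,0.005],[0,0,-0.025,0,0,0,0.005],[0,0,-0.02,0,0,0,0.005],[0,0,-0.01,0,0,0,0.005],[0,0,-0.005,0,0,0,0.005],[0.005,-0.0002,0,0,0,0,0.005],[0.005,-0.0002,0,0,0,0,0.005],[0.003,-0.0001,0,0,0,0,0.005],[0.002,-0.0001,0,0,0,0,0.005],[0.002,-0.0001,0,0,0,0,0.005],[0,0,0,0,0,0,0.005]]}'; python3 -m inch '{"plan": [[0.001,0,0,0,0,0,0.005],[0.001,0,0,0,0,0,0.005],[0.001,0,0,0,0,0,0.005],[0,0,0,0,0,0,0.005]]}'
```

```text
clock: 22.05
ee_pos: [0.4697, 0.226, 0.2276]
orientation: [-180.0, 0.0, 177.9]
force: [-0.3, -0.8, 0.9]
gripper_width: 0.0049
grip_force: 0.0
clock: 22.55
ee_pos: [0.4727, 0.226, 0.2275]
orientation: [-180.0, 0.0, 177.9]
force: [1.4, 0.1, -0.1]
gripper_width: 0.0052
grip_force: 0.0
```

```bash
for i in 1 2; do python3 -m inch '{"plan": [[0.001,0,0,0,0,0,0.005],[0.001,0,0,0,0,0,0.005],[0,0,0,0,0,0,0.005]]}' | grep -E 'ee_pos|force: \['; done;  for i in 1 2 3; do python3 -m inch '{"plan": [[0.0007,0,0,0,0,0,0.005],[0,0,0,0,0,0,0.005]]}' | grep -E 'ee_pos|force: \['; done
```

```text
ee_pos: [0.4744, 0.2259, 0.2274]
force: [-2.7, -0.7, 0.7]
ee_pos: [0.4766, 0.2259, 0.2274]
force: [-2.0, -1.2, 1.5]
ee_pos: [0.4773, 0.2259, 0.2274]
force: [-2.3, -1.7, 0.4]
ee_pos: [0.478, 0.2259, 0.2274]
force: [-1.3, -2.0, -0.1]
ee_pos: [0.4788, 0.226, 0.2275]
force: [-2.6, -1.0, -0.5]
```

```bash
for i in 1 2 3 4; do python3 -m inch '{"plan": [[0.0006,0,0,0,0,0,0.005],[0,0,0,0,0,0,0.005]]}' | grep -E 'ee_pos|force: \['; done
```

```text
ee_pos: [0.4794, 0.226, 0.2275]
force: [-2.2, -1.5, -1.4]
ee_pos: [0.48, 0.226, 0.2275]
force: [-1.6, -0.8, -0.9]
ee_pos: [0.4802, 0.226, 0.2275]
force: [-4.2, -0.6, 1.3]
ee_pos: [0.4804, 0.226, 0.2275]
force: [-5.5, 0.3, 3.1]
```

```bash
for i in 1 2; do python3 -m inch '{"plan": [[0.0006,0,0,0,0,0,0.005],[0,0,0,0,0,0,0.005],[0,0,0,0,0,0,0.005]]}' | grep -E 'ee_pos|force: \['; done
```

```text
ee_pos: [0.4805, 0.226, 0.2275]
force: [-7.5, 0.5, 4.6]
ee_pos: [0.4807, 0.226, 0.2275]
force: [-9.1, 0.1, 6.0]
```

Firm stop, so it's snug. Back off, rise and check.

```bash
python3 -m inch '{"plan": [[-0.004,0,0,0,0,0,0.005],[-0.01,0.0004,0,0,0,0,0.005],[-0.02,0.0008,0,0,0,0,0.005],[0,0,0.02,0,0,0,0.005],[0,0,0.04,0,0,0,0.005],[0,0,0.05,0,0,0,0.04],[-0.02,0,0.03,0,0,0,0.0878],[0,0,0.02,0,0,0,0.0878],[0,0,0,0,0,0,0.0878],[0,0,0,0,0,0,0.0878]]}'; python3 v.py w7 .06
python3 - <<'E'
from h import *
P=cloud(shot('top')); z=P[...,2]
m=abs(z-.098)<.008; m[:,:320]=0; m[:,430:]=0; m[:140]=0; m[260:]=0
n,l,st,ce=cv2.connectedComponentsWithStats(m.astype(np.uint8)); print([(ce[i].round(),st[i,4]) for i in range(1,n) if st[i,4]>30])
E
```

```text
clock: 27.05
ee_pos: [0.4283, 0.2272, 0.3869]
orientation: [-180.0, -0.0, 177.9]
force: [0.4, -0.4, -1.2]
gripper_width: 0.0515
grip_force: 0.0
[0.42826805 0.22715018 0.38687223] [-1.79990442e+02 -2.69726454e-03  1.77915181e+02]
red 948 [250. 257.] 0.2507 ((0.41609448194503784, 0.195575550198555), (0.01101133693009615, 0.0031860657036304474), 85.62361145019531)
red 953 [394. 256.] 0.2498 ((0.413650780916214, 0.2566971182823181), (0.01855248585343361, 0.00945868156850338), 34.19765090942383)
red 271 [323. 278.] 0.0734 ((0.5215351581573486, 0.224875345826149), (0.06186062470078468, 0.009756745770573616), 84.74518585205078)
red 571 [242. 328.] 0.2804 ((0.42659857869148254, 0.20003178715705872), (0.0012902615126222372, 0.024816295132040977), 88.72240447998047)
red 564 [402. 327.] 0.2812 ((0.42806288599967957, 0.2546836733818054), (0.0012595020234584808, 0.023068435490131378), 88.42158508300781)
blue 1077 [322. 261.] 0.0751 ((0.5018815398216248, 0.22558489441871643), (0.05264425650238991, 0.023383120074868202), 88.00189971923828)
blue 863 [322. 322.] 0.0753 ((0.5763619542121887, 0.22236762940883636), (0.05249349772930145, 0.026273492723703384), 86.49635314941406)
[(array([375., 167.]), np.int32(135)), (array([402., 188.]), np.int32(136)), (array([347., 210.]), np.int32(136)), (array([379., 230.]), np.int32(141))]
```

View pics/w7.png

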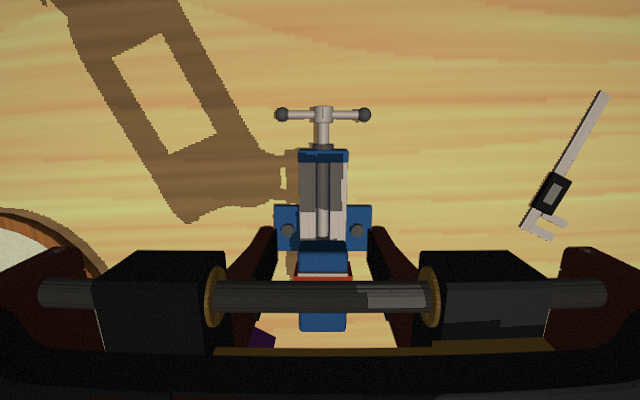

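Everything looks right: all four blanks stand, and the jaw is up against the blank at (322,278). I'll confirm the gap from the earlier hover pose, where both jaw tops are fully in view.

```bash
python3 -m inch '{"plan": [[0.02,0,0.02,0,0,0,0.0878],[0.02,0,0.01,0,0,0,0.0878],[0.02,0,0,0,0,0,0.0878],[0,0,0,0,0,0,0.0878],[0,0,0,0,0,0,0.0878]]}'
python3 - <<'E'
from h import *
c=shot('wrist');P=cloud(c);z=P[...,2];h=cv2.cvtColor(c['frame'],cv2.COLOR_RGB2HSV)
red=((h[...,0]<10)|(h[...,0]>172))&(h[...,1]>120)
R0=(abs(z-.074)<.006)&(abs(P[...,0]-.53)<.12)&(abs(P[...,1]-.225)<.06)
for n,m in (('red',R0&red),('jaws',R0&~red)):
  k,l,st,ce=cv2.connectedComponentsWithStats(m.astype(np.uint8),connectivity=4)
  for i in range(1,k):
    if st[i,4]>80: print(n,st[i,4],ce[i].round(),cv2.minAreaRect(P[l==i][:,:2].astype(np.float32)))
E
```

```text
clock: 27.78
ee_pos: [0.4877, 0.227, 0.4163]
orientation: [-179.9, -0.2, 177.9]
force: [1.0, 0.4, -1.0]
gripper_width: 0.0875
grip_force: 0.0
red 1726 [321. 232.] ((0.5378387570381165, 0.2241932451725006), (0.06355683505535126, 0.038665592670440674), 88.15571594238281)
jaws 1262 [320. 203.] ((0.505174458026886, 0.22540439665317535), (0.054082319140434265, 0.02995261549949646), 88.35194396972656)
jaws 1138 [320. 260.] ((0.5725059509277344, 0.22223424911499023), (0.053719330579042435, 0.031925641000270844), 88.01053619384766)
```

```bash
python3 -c "
from cell import r
print(r.job_done())"
```

```text
the job is handed in; nothing more can be done
None
```

The toppled blank is clamped in the vise, flat, square and within 1 mm of central; the other four blanks still stand on the turntable. I handed the job in at about 28 s, and no verdict came back.

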